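Find the fullest eyelet tin by feel and hold it up

ROBOT

A 6-joint arm with a two-finger parallel gripper is mounted at the origin on a cart in front of the work surface, level with it; the furniture and walls round the work are solid. World frame = base frame: x ahead of the robot, y to its left, z up, the work surface at z = 0. Lengths are in m, angles in rad, forces in N, time in s.
With the tool pointing down it reaches from about 0.3 to 0.775 m from the base axis. Payload 14.6 kg.
Tool frame: the origin (TCP) lies at the very end of the fingers, on their centre line; the grasp point (between the pads) lies 19 mm behind it; z points along the fingers, y is the line along which they close (so a half turn about z gives the same grasp; the last joint's range is limited). The gripper opens to 94 mm and grips with 3 to 60 N. Pads are 16 mm wide; open, the fingers measure 119 mm over their backs; the gripper's body (75 mm by 177 mm) begins 78 mm behind the grasp point.
Start: joints at [-1.279, 0.3, 1.521, -0, 1.321, -0.067], TCP at [0.193, -0.515, 0.205] pointing down, gripper open.
Joint ranges: [-3.03, 3.03], [-0.79, 2.21], [0.23, 2.52], [-1.04, 4.18], [0, 3.07], [-2.55, 2.55]. Speed limits (rad/s): [2.22, 2.22, 2.57, 3.14, 3.14, 3.14].

INTERFACE

Orientations are given as [roll, pitch, yaw] about the fixed x, y, z axes, in that order (R = Rz(yaw) Ry(pitch) Rx(roll)).
In Python, from station import ctrl, cams gives the robot as it stands. The module is installed in compiled form; this text tells all that it offers.
- The arm moves only by the tool arm_command, never from a script. Its argument "plan" is a list that holds one entry, the list of rows, each a list of 7 numbers: the shift along the tool's x, y, z in normalised numbers (1 is 80 cm), then the turn, a rotation vector about the tool's x, y, z in normalised numbers (1 is pi rad), then the closure, from -1 (fully open) to 1 (shut). A call has 1 to 12 rows; each row is the pose to reach, as a shift and turn from the pose commanded when the call began, along the tool's axes at that moment; what a row does not reach only later rows make up. A row lasts 1/10 s, in which the tool goes at most 50 mm and 8.59 degrees, less where a joint would pass 70% of its speed; a pose out of reach is approached as far as the arm can. No shift or turn number may pass 1 either way. A call with a gripper value outside its range is refused whole. The fingers move at their own pace and stop on an object; "squeeze" is the grip in N (left out, the last holds). Time passes only in rows, so rows that repeat a pose let the fingers close. It gives the time, the measured TCP pose, the force, the opening and the grip force at its end, in the units of the state.
- ctrl.get_obs(): the state, without advancing time (a new reading comes with each control period).
- cams.camera(name): name is "side" or "top" or "wrist"; returns (picture, depth): 480x640x3 uint8, blue, green, red; 480x640 float32, m along the optical axis (not along the pixel's ray), 0 where there is no reading.
- cams.camera_info(name): a dict with "fx", "fy", "cx", "cy" (pixels), "world_to_cam" (4x4, takes a point from world to camera coordinates). Camera axes: x right, y down, z forward; pixel columns grow to the right and rows downward; lengths in m; the calibration is good to about 2 mm. A picture is of the moment at which its call begins: read the wrist's pose just before it. camera_info takes no time and is no camera call; for the wrist camera it gives the pose at the moment of the call.
- ctrl.hand_in(): hands the job in; it is judged then, once.
The state is a dict: "time_s": time; "qpos": joint angles; "joint_vel": joint speeds; "tau": joint torques, N m; "ee_pos": TCP position; "eef_rot": TCP orientation; "force": force on the tool from outside, world axes, zero at the start; "moment": the same for the moment, N m; "grip_width": finger opening in m; "grip_force": force on a finger pad.
Only numpy, scipy, OpenCV 4.12 (cv2) and the standard library are available. Lean on these libraries where they do the work, as an engineer would, in place of code of your own. Each camera call takes 0.05 s, during which the arm holds its last target. There are 200 camera calls.

TASK

We need the fullest tin of eyelets for the press: swing the lid of the wooden case right up and leave it open, then, working from left to right, lift each of the three closed tins clear above the case in turn to feel its weight, putting it back down in its own well before you take up the next. Finish with the heaviest one held up in the gripper for me to take, upright, still and at least 20 cm above the worktop, with the other two back in their wells; do not put it down or let go, the program ends while you are holding it. Leave the other things on the worktop where they are.

Things in the scene. Friction and masses are not known exactly. Their poses are not given: they have to be found in the camera images.
- tin_case: Low wooden case, 125 mm deep (x), 290 wide (y), 64 high, walls 5, fixed; origin: centre of its underside, front faces -x, left end +y. An insert, top 18 mm above the worktop, has three wells in a row along y, 85 mm apart, 57 wide, 13 deep, floor 5 mm above the worktop. Seated tins stand 33 mm proud of it, tops 51 mm above the worktop; 33 mm between tins, 29 mm to the end walls.
- lid (a joint): Hinge of the case's flat lid (290x125x6 mm, 0.12 kg) at its back edge: 0 shut, grows as the front edge swings up and away from the robot, stops at 1.85 rad, past upright. Stiff: it stays at any angle; 1 to 2 N at the tongue moves it. Starts shut or up to 0.12 rad ajar.
- lid_hinge (a point): A point on the lid's hinge line at the middle of the case's back edge, 64.5 mm above the worktop; the hinge line runs along the case's y.
- lid_tongue (a point): Grip point of the brass tongue at the middle of the lid's front edge: 12 mm wide along the case's y, 8 mm thick, standing 28 mm out from the edge in the lid's plane. This point is 18 mm out from the edge, 143 mm from the hinge line (3 mm above it when shut). It can be pinched across the 12 mm from above at every lid angle.
- well_left (a point): Centre of the floor of the left well (left is +y), where the underside of a seated tin's centre belongs; 5 mm above the worktop.
- well_middle (a point): Centre of the floor of the middle well (left is +y), where the underside of a seated tin's centre belongs; 5 mm above the worktop.
- well_right (a point): Centre of the floor of the right well (left is +y), where the underside of a seated tin's centre belongs; 5 mm above the worktop.
- tin_left: The left of three closed aluminium tins, alike to the eye: 52 mm across (53.5 over a bead 29 mm up), 46 mm high, flat top, foot edge tapered by 2.5 mm. Origin: centre of its underside, z up. Starts in the left well. Two of the tins weigh 80 to 170 g, one, any of the three, 330 to 490 g. The contents lie loose inside and shift up to 4 mm.
- tin_middle: The middle of three closed aluminium tins, alike to the eye: 52 mm across (53.5 over a bead 29 mm up), 46 mm high, flat top, foot edge tapered by 2.5 mm. Origin: centre of its underside, z up. Starts in the middle well. Two of the tins weigh 80 to 170 g, one, any of the three, 330 to 490 g. The contents lie loose inside and shift up to 4 mm.
- tin_right: The right of three closed aluminium tins, alike to the eye: 52 mm across (53.5 over a bead 29 mm up), 46 mm high, flat top, foot edge tapered by 2.5 mm. Origin: centre of its underside, z up. Starts in the right well. Two of the tins weigh 80 to 170 g, one, any of the three, 330 to 490 g. The contents lie loose inside and shift up to 4 mm.
- awl: Bystander, loose: awl with a wooden handle, 129 mm long, lying in front of the case's left half; origin at the centre of its underside.
- tailor_chalk: Bystander, loose: flat piece of tailor's chalk, 55x60x8 mm, in front of the case; origin at the centre of its underside.
- bobbin_0: Bystander, loose: bobbin of thread, 21 mm across, 12 mm high, standing in front of the case's right half; origin at the centre of its underside.
- bobbin_1: Bystander, loose: as bobbin_0, a little nearer the robot and farther right.
- grease_pot: Bystander, loose: plastic pot with a screw cap, 54 mm across, 50 mm high, standing to the left of the case (not one of the tins); origin at the centre of its underside.

How it is judged:
By the outcome, as a careful person would: the job done as asked, in the order asked, and still so for the second after the job is handed in, while the arm keeps its last pose, push and grip.
It also fails if it takes over 72 s, if anything falls off the work surface, if the arm or the gripper's body presses on something with over 40 N, if the wrist force passes 120 N, or if a joint passes its speed limit or range.

## Working session

There is one attempt and no reset: what is moved stays moved. The work goes in short steps, Python scripts to look and compute and a tool call to move; the robot and the scene stay as the last step left them, time stands still between calls to the robot, and variables do not carry over. Pictures are saved under pics/ and viewed, at most 10 in all, crops included, and the job is handed in when it is done.

Besides the shell and the picture viewer there is one more tool, called after "Call:" as name(argument=value, ...) on one line, values as JSON. arm_command: Moves the arm, as the interface text tells. Its arguments: {"type":"object","properties":{"plan":{"type":"array"},"squeeze":{"type":"number"}},"required":["plan"]}

```bash
mkdir -p pics; ls; python3 - <<'E'
from station import ctrl,cams
import cv2,numpy as np
o=ctrl.get_obs();print(o)
for n in("top","side"):
    im,d=cams.camera(n);i=cams.camera_info(n);print(n,i)
    cv2.imwrite(f"pics/{n}0.png",im);np.savez(f"{n}0.npz",im=im,d=d,W=i["world_to_cam"],k=[i[k] for k in("fx","fy","cx","cy")])
E
```

```text
pics
{'time_s': 0.0, 'qpos': array([-1.27856941e+00,  3.00498259e-01,  1.52156724e+00,  1.68436709e-06,
        1.32071254e+00, -6.66013804e-02]), 'joint_vel': array([-3.26663270e-04, -1.00834875e-03, -1.88139480e-03, -7.30283524e-05,
       -5.40638075e-04, -4.74805311e-04]), 'tau': array([ 7.62065229e-04, -5.31806159e+01, -3.52738130e+01,  7.08697387e-02,
        2.44099548e-02, -1.08767833e-04]), 'ee_pos': array([ 0.19306913, -0.51472042,  0.20487729]), 'eef_rot': array([-3.14041001e+00, -8.05176280e-05,  3.58827837e-01]), 'force': array([0.06709159, 1.00498596, 0.23165095]), 'moment': array([-0.01794977, -0.00188022,  0.03368163]), 'grip_force': 0.0, 'grip_width': 0.0938001286934065}
top {'fx': 572.6530394051051, 'fy': 572.6530394051051, 'cx': 319.77825424116213, 'cy': 237.15919994442842, 'world_to_cam': array([[-0.01328443, -0.99965834, -0.02251068,  0.34868305],
       [-0.99706902,  0.01493967, -0.07503449,  0.46837113],
       [ 0.07534515,  0.02144791, -0.99692683,  1.12820184],
       [ 0.        ,  0.        ,  0.        ,  1.        ]])}
side {'fx': 489.9172406010358, 'fy': 489.9172406010358, 'cx': 314.6901884357395, 'cy': 235.1696778203924, 'world_to_cam': array([[-0.92558174, -0.37808218, -0.01877009,  0.55689449],
       [-0.19764808,  0.52496113, -0.82785932, -0.02529419],
       [ 0.32285243, -0.76254159, -0.56062165,  1.00023039],
       [ 0.        ,  0.        ,  0.        ,  1.        ]])}
```

View pics/top0.png

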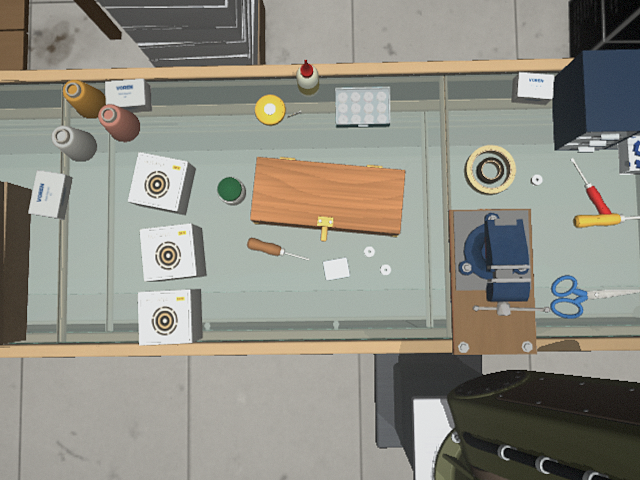

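The top view shows the case at about (327,195), turned a little, with the lid tongue at (324,232). The awl, chalk and bobbins are in front of it, and the grease pot is at (231,190).

```bash
cat > h.py <<'E'
import numpy as np,cv2
from scipy.spatial.transform import Rotation as Rt
def cloud(d,W,k):
    v,u=np.mgrid[:480,:640];fx,fy,cx,cy=k
    P=np.stack([(u-cx)/fx*d,(v-cy)/fy*d,d],-1)
    return (P-W[:3,3])@W[:3,:3]
def load(n):
    f=np.load(n);return f["im"],cloud(f["d"],f["W"],f["k"]),f["d"]
def rect(pts):
    (c,s,a)=cv2.minAreaRect((pts*1000).astype(np.float32));return np.round(c,1),np.round(s,1),a
E
python3 - <<'E'
from h import *
im,P,d=load("top0.npz")
hsv=cv2.cvtColor(im,cv2.COLOR_BGR2HSV)
m=np.zeros((480,640),bool);m[145:250,240:415]=1
z=P[...,2]
lid=m&(z>.05)&(z<.11)
lab=cv2.connectedComponentsWithStats(lid.astype(np.uint8))
L=lab[1]==lab[1][195,327]; 
wood=L&(hsv[...,0]<16)
er=cv2.erode(wood.astype(np.uint8),np.ones((5,5)))>0
p=P[er];A=np.c_[p[:,:2],np.ones(len(p))];c=np.linalg.lstsq(A,p[:,2],rcond=None)[0]
print("plane",c,"z range",p[:,2].min(),p[:,2].max(),"wood rect",rect(P[wood][:,:2]))
print("floor z",np.median(z[250:260,340:360]), z[270,300])
t=m&(z>.03)&(hsv[...,0]>=17)&(hsv[...,0]<32)&(hsv[...,1]>130)
t[:212]=0
q=P[t];print("tongue",len(q),q.min(0),q.max(0),rect(q[:,:2]))
for n,b in dict(pot=(170,210,215,250),chalk=(255,283,320,352),b0=(245,260,360,378),b1=(262,278,378,394),awl=(235,265,243,312)).items():
    s=np.s_[b[0]:b[1],b[2]:b[3]];q=P[s][(z[s]>.004)];print(n,len(q),np.round(q.min(0),3),np.round(q.max(0),3))
E
```

```text
plane [-0.02913872  0.00362894  0.08844029] z range 0.06426713463087518 0.08144917972943894 wood rect (array([550.7, 325.5]), array([289.8, 126.7]), 83.83434295654297)
floor z 0.0016549453575445167 0.0029733800024943267
tongue 46 [0.46331636 0.19131034 0.03353613] [0.50997042 0.34572722 0.08187064] (array([484.9, 268.6]), array([155. ,  46.4]), 88.57797241210938)
pot 743 [0.387 0.317 0.004] [0.617 0.557 1.168]
chalk 536 [0.383 0.28  0.004] [0.438 0.343 1.168]
b0 103 [0.387 0.227 0.004] [0.457 0.317 1.168]
b1 102 [0.392 0.195 0.004] [0.42  0.226 0.018]
awl 653 [0.387 0.317 0.004] [0.481 0.499 1.168]
```

View pics/side0.png

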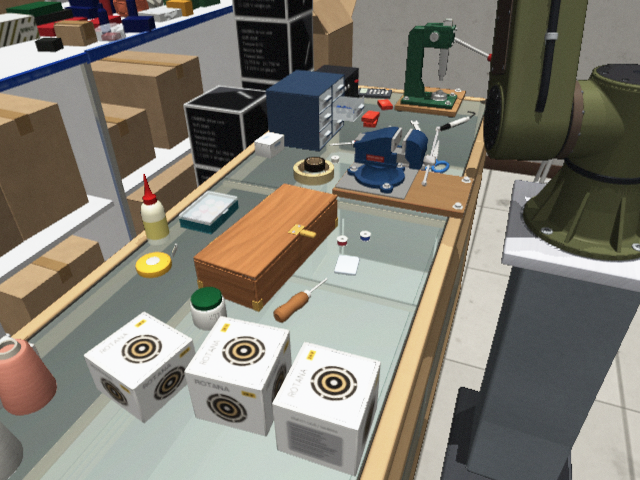

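Side view: the lid is nearly shut, the tongue at (300,232) points at the robot, and the pot is at (208,305), clear of the case. The lid fits 290x127 mm with its back at z≈0.070, which matches the spec, and the case yaw is about -6°. Next I'll check the tongue and the path clearance, and work out the first move.

```bash
cat >> h.py <<'E'
C=np.array([.551,.3255]);Y=-.108
cx_=np.array([np.cos(Y),np.sin(Y)]);cy_=np.array([-np.sin(Y),np.cos(Y)])
def case(x,y): return C+x*cx_+y*cy_
def go(p,yaw=Y,pos=None,rot=None):
    "tool-frame shift (mm) and rotvec to reach TCP p, pointing down"
    from station import ctrl
    o=ctrl.get_obs();R=Rt.from_euler("xyz",o["eef_rot"] if rot is None else rot)
    T=Rt.from_euler("xyz",[np.pi,0,yaw]);s=R.inv().apply(np.array(p)-(o["ee_pos"] if pos is None else pos))*1000
    return np.round(s,1),np.round((R.inv()*T).as_rotvec(),3)
E
python3 - <<'E'
from h import *
f=np.load("top0.npz");im,P,d=load("top0.npz");W=f["W"];fx,fy,cx,cy=f["k"]
def px(p):
    q=W[:3,:3]@p+W[:3,3];return np.round([q[0]/q[2]*fx+cx,q[1]/q[2]*fy+cy],1)
t=case(-.0805,0);print("tongue pred",t,px(np.r_[t,.072]))
for x,y in[(.0625,.145),(.0625,-.145),(-.0625,-.145),(-.0625,.145)]: print(px(np.r_[case(x,y),.070 if x>0 else .074]))
s=np.s_[215:245,310:340];q=P[s];hsv=cv2.cvtColor(im,cv2.COLOR_BGR2HSV)[s]
m=(hsv[...,0]>18)&(hsv[...,0]<35)&(hsv[...,1]>110)
vv,uu=np.nonzero(m);print("px",uu.min()+310,uu.max()+310,vv.min()+215,vv.max()+215)
k=m&(q[...,2]>.05)&((q[...,:2]-C)@cx_<-.065);print(k.sum(),q[k].mean(0),q[k].min(0),q[k].max(0), "case xy",((q[k][:,:2]-C)@np.c_[cx_,cy_]).mean(0))
v=P[200:355,440:545,2];print("vise max z",v[(v<.6)].max())
print(go([*t,.15]))
E
```

```text
tongue pred [0.47096902 0.33417711] [323.3 236.3]
[256.1 156.6]
[404.9 169.9]
[399.7 233.9]
[249.2 220. ]
px 317 333 216 240
67 [0.47443862 0.33332702 0.07661337] [0.46325346 0.3268259  0.0723783 ] [0.48673665 0.33856121 0.08187064] case xy [-0.07695899 -0.00047115]
vise max z 0.14864064086755682
(array([ 558.3, -697.2,   55.7]), array([-0.001,  0.   ,  0.467]))
```

The rows are not in the units I measure in: shifts go in shares of 80 cm and turns go in shares of pi rad. I convert before sending: -697 mm / 800 = -0.8713, 558 mm / 800 = 0.6975, 0.467 rad / 3.1416 = 0.1487.

Call:
arm_command(plan=[[[0, 0, -0.05, 0, 0, 0, -1], [0.6975, -0.8713, -0.05, 0, 0, 0.1487, 0], [0.6975, -0.8713, -0.05, 0, 0, 0.1487, 0], [0.6975, -0.8713, -0.05, 0, 0, 0.1487, 0], [0.6975, -0.8713, -0.05, 0, 0, 0.1487, 0], [0.6975, -0.8713, -0.05, 0, 0, 0.1487, 0], [0.6975, -0.8713, -0.05, 0, 0, 0.1487, 0], [0.6975, -0.8713, -0.05, 0, 0, 0.1487, 0], [0.6975, -0.8713, -0.05, 0, 0, 0.1487, 0], [0.6975, -0.8713, -0.05, 0, 0, 0.1487, 0], [0.6975, -0.8713, -0.05, 0, 0, 0.1487, 0], [0.6975, -0.8713, -0.05, 0, 0, 0.1487, 0]]], squeeze=15)

```text
time_s: 1.3
ee_pos: [0.3638, 0.0087, 0.2456]
eef_rot: [-3.142, -0.001, -0.108]
force: [1.7, -0.8, 0.4]
grip_width: 0.0471
grip_force: 0.0
```

```bash
python3 - <<'E'
from h import *
print(go([*case(-.0805,0),.13]),go([*case(-.0805,0),.06]))
E
```

```text
(array([  71.3, -335.2,  115.7]), array([-0.   , -0.001, -0.   ])) (array([  71.2, -335.2,  185.7]), array([-0.   , -0.001, -0.   ]))
```

To row units: -335 mm / 800 = -0.4188, 110 mm / 800 = 0.1375.

Call:
arm_command(plan=[[[0.0888, -0.4188, 0.075, 0, 0, 0, 0], [0.0888, -0.4188, 0.075, 0, 0, 0, 0], [0.0888, -0.4188, 0.075, 0, 0, 0, 0], [0.0888, -0.4188, 0.075, 0, 0, 0, 0], [0.0888, -0.4188, 0.075, 0, 0, 0, 0], [0.0888, -0.4188, 0.1375, 0, 0, 0, 0], [0.0888, -0.4188, 0.1375, 0, 0, 0, 0], [0.0888, -0.4188, 0.1375, 0, 0, 0, 0], [0.0888, -0.4188, 0.1375, 0, 0, 0, 0]]])

```text
time_s: 2.2
ee_pos: [0.4697, 0.3328, 0.133]
eef_rot: [3.139, 0.003, -0.106]
force: [0.2, -0.3, 0.5]
grip_width: 0.0468
grip_force: 0.0
```

```bash
python3 - <<'E'
from h import *
from station import cams,ctrl
print(go([*case(-.0805,0),.06]),ctrl.get_obs()["qpos"])
im,d=cams.camera("wrist");cv2.imwrite("pics/w1.png",im)
E
```

```text
(array([ 1.3, -1.7, 72.9]), array([0.002, 0.003, 0.002])) [5.52680442e-01 4.25710283e-01 1.52503802e+00 7.29588180e-05
 1.19490684e+00 2.22982807e+00]
```

View pics/w1.png

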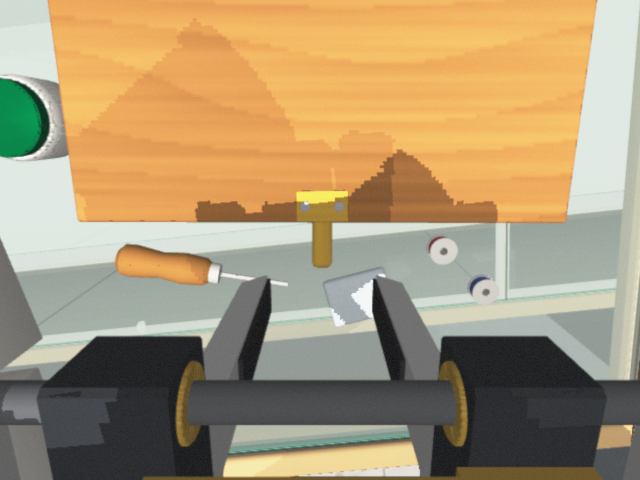

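The wrist view shows the tongue at (322,245), centred between the fingers (270 and 373), and the lid edge is level, so the yaw is right. Going down to pinch.

To row units: 72 mm / 800 = 0.09, 40 mm / 800 = 0.05.

Call:
arm_command(plan=[[[0.0013, 0, 0.05, 0, 0, 0, 0], [0.0013, 0, 0.09, 0, 0, 0, 0], [0.0013, 0, 0.09, 0, 0, 0, 0], [0.0013, 0, 0.09, 0, 0, 0, 1], [0.0013, 0, 0.09, 0, 0, 0, 1], [0.0013, 0, 0.09, 0, 0, 0, 1], [0.0013, 0, 0.09, 0, 0, 0, 1], [0.0013, 0, 0.09, 0, 0, 0, 1]]], squeeze=15)

```text
time_s: 3.05
ee_pos: [0.4718, 0.3321, 0.0642]
eef_rot: [-3.141, -0.001, -0.108]
force: [1.3, 3.2, 0.8]
grip_width: 0.0116
grip_force: 15.0
```

```bash
python3 - <<'E'
from h import *
from station import ctrl
o=ctrl.get_obs();print(o["grip_width"],o["force"],o["ee_pos"],o["eef_rot"])
e=o["ee_pos"]
# keep tcp offset from tongue point; t0 from tcp rel. hinge
th0=.035
def tp(t): # tongue point case x,z
    return np.array([.0625-.143*np.cos(t)-.003*np.sin(t)*-1*-1, .0645+.143*np.sin(t)+.003*np.cos(t)])
def tp(t):
    return np.array([.0625-.143*np.cos(t)+.003*np.sin(t), .0645+.143*np.sin(t)+.003*np.cos(t)])
for t in np.r_[np.arange(.1,1.86,.125),1.85]:
    d=tp(t)-tp(th0); print(round(t,3),np.round(go(e+np.r_[d[0]*cx_,d[1]])[0],0), )
E
```

```text
0.01161530839858043 [1.29458746 3.16266181 0.78200535] [0.47184032 0.33210729 0.06418451] [-3.14051339e+00 -9.41385704e-04 -1.08204315e-01]
0.1 [ 1. -0. -9.]
0.225 [  4.  -0. -27.]
0.35 [ 10.  -0. -44.]
0.475 [ 17.  -0. -60.]
0.6 [ 26.  -0. -75.]
0.725 [ 38.  -0. -89.]
0.85 [  51.   -0. -101.]
0.975 [  65.   -0. -112.]
1.1 [  81.   -0. -121.]
1.225 [  97.   -0. -128.]
1.35 [ 114.   -0. -132.]
1.475 [ 132.   -0. -134.]
1.6 [ 150.   -0. -135.]
1.725 [ 168.   -0. -133.]
1.85 [ 185.   -0. -128.]
1.85 [ 185.   -0. -128.]
```

To row units: -121 mm / 800 = -0.1513, -112 mm / 800 = -0.14.

Call:
arm_command(plan=[[[0.0013, 0, -0.0113, 0, 0, 0, 1], [0.005, 0, -0.0338, 0, 0, 0, 1], [0.0125, 0, -0.055, 0, 0, 0, 1], [0.0213, 0, -0.075, 0, 0, 0, 1], [0.0325, 0, -0.0938, 0, 0, 0, 1], [0.0475, 0, -0.1113, 0, 0, 0, 1], [0.0638, 0, -0.1263, 0, 0, 0, 1], [0.0813, 0, -0.14, 0, 0, 0, 1], [0.1013, 0, -0.1513, 0, 0, 0, 1], [0.1013, 0, -0.1513, 0, 0, 0, 1]]])

```text
time_s: 4.05
ee_pos: [0.5534, 0.3232, 0.1858]
eef_rot: [-3.14, -0.001, -0.109]
force: [-3.6, 1.7, 7.8]
grip_width: 0.012
grip_force: 15.0
```

Call:
arm_command(plan=[[[0.02, 0, -0.0088, 0, 0, 0, 1], [0.0413, 0, -0.0138, 0, 0, 0, 1], [0.0638, 0, -0.0163, 0, 0, 0, 1], [0.0863, 0, -0.0175, 0, 0, 0, 1], [0.1088, 0, -0.015, 0, 0, 0, 1], [0.1225, 0, -0.0113, 0, 0, 0, 1], [0.1225, 0, -0.0113, 0, 0, 0, 1], [0.1225, 0, -0.0113, 0, 0, 0, 1]]])

```text
time_s: 4.85
ee_pos: [0.6504, 0.3126, 0.1953]
eef_rot: [-3.14, -0.004, -0.108]
force: [3.3, -0.3, 9.8]
grip_width: 0.0116
grip_force: 15.0
```

To row units: -240 mm / 800 = -0.3, -200 mm / 800 = -0.25.

Call:
arm_command(plan=[[[0, 0, 0, 0, 0, 0, 0.2], [0, 0, 0, 0, 0, 0, 0.2], [0, 0, 0, 0, 0, 0, 0.2], [0, 0, -0.0563, 0, 0, 0, 0.2], [0, 0, -0.075, 0, 0, 0, 0.2], [-0.0625, 0, -0.075, 0, 0, 0, 0.2], [-0.125, 0, -0.075, 0, 0, 0, 0.2], [-0.1875, 0, -0.075, 0, 0, 0, 0.2], [-0.25, 0, -0.075, 0, 0, 0, 0.2], [-0.3, 0, -0.075, 0, 0, 0, 0.2], [-0.3, 0, -0.075, 0, 0, 0, -0.4], [-0.3, 0, -0.075, 0, 0, 0, -0.4]]])

```text
time_s: 6.05
ee_pos: [0.4107, 0.3386, 0.2539]
eef_rot: [-3.141, -0.001, -0.107]
force: [0.1, 0.0, -0.6]
grip_width: 0.0501
grip_force: 0.0
```

```bash
python3 - <<'E'
from station import ctrl,cams
import cv2,numpy as np
print(ctrl.get_obs()["ee_pos"])
n="top"
im,d=cams.camera(n);i=cams.camera_info(n)
cv2.imwrite(f"pics/{n}1.png",im);np.savez(f"{n}1.npz",im=im,d=d,W=i["world_to_cam"],k=[i[k] for k in("fx","fy","cx","cy")])
E
```

```text
[0.41065623 0.33857625 0.25390665]
```

View pics/top1.png

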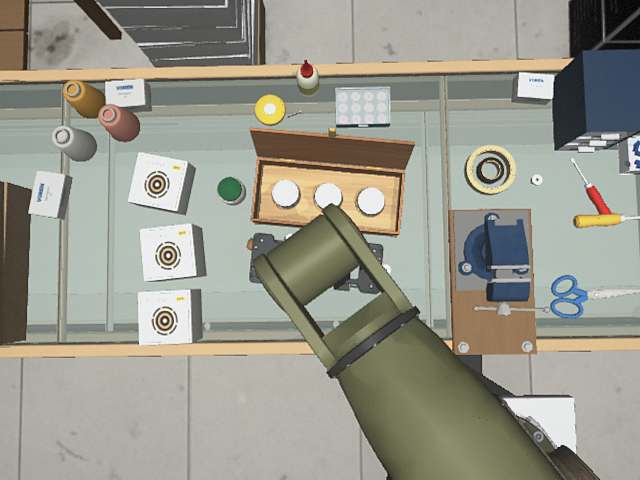

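The lid now stands open past upright. The tins show as white tops at (285,194), (328,197) and (370,201). I'll measure them.

```bash
python3 - <<'E'
from h import *
im,P,d=load("top1.npz");z=P[...,2];hsv=cv2.cvtColor(im,cv2.COLOR_BGR2HSV)
m=((hsv[...,1]<45)&(hsv[...,2]>150)&(z>.042)&(z<.06)).astype(np.uint8);m[:170]=0;m[222:]=0;m[:,:255]=0;m[:,400:]=0
n,l,s,c=cv2.connectedComponentsWithStats(m)
for i in range(1,n):
    if s[i,4]<200: continue
    q=P[l==i];cc,r=cv2.minEnclosingCircle((q[:,:2]*1000).astype(np.float32))
    w=np.array(cc)/1000;print(s[i],np.round(cc,1),round(r,1),"z",np.median(q[:,2]),"med",q[:,:2].mean(0),"case",np.round(((w-C)@np.c_[cx_,cy_])*1000,1))
    print("go",go([*w,.10]))
E
```

```text
[272 180  27  26 543] [559.6 409.2] 26.1 z 0.05221121883972537 med [0.55956886 0.40897818] case [-0.4 84.1]
go (array([139.7, -86.3, 153.6]), array([-0., -0., -0.]))
[315 183  27  25 495] [552.2 324.9] 26.3 z 0.05239879667382916 med [0.55398513 0.32505604] case [ 1.3 -0.5]
go (array([141.4,  -1.7, 153.6]), array([-0., -0., -0.]))
[358 188  26  26 547] [541.5 240.4] 26.2 z 0.05218554596248462 med [0.54131462 0.24068262] case [ -0.3 -85.6]
go (array([139.9,  83.4, 153.6]), array([-0., -0., -0.]))
```

To row units: 150 mm / 800 = 0.1875, 140 mm / 800 = 0.175.

Call:
arm_command(plan=[[[0.175, -0.1075, 0.0625, 0, 0, 0, -0.49], [0.175, -0.1075, 0.125, 0, 0, 0, -0.49], [0.175, -0.1075, 0.1875, 0, 0, 0, -0.49], [0.175, -0.1075, 0.1875, 0, 0, 0, -0.49], [0.175, -0.1075, 0.1875, 0, 0, 0, -0.49], [0.175, -0.1075, 0.1875, 0, 0, 0, -0.49], [0.175, -0.1075, 0.1875, 0, 0, 0, -0.49]]], squeeze=30)

```text
time_s: 6.8
ee_pos: [0.5599, 0.4081, 0.103]
eef_rot: [3.141, 0.001, -0.109]
force: [-0.6, -0.4, 0.2]
grip_width: 0.0699
grip_force: 0.0
```

```bash
python3 - <<'E'
from h import *
from station import ctrl
print(go([.5597,.4092,.023]),ctrl.get_obs()["qpos"])
E
```

```text
(array([-0.3, -1.1, 80. ]), array([ 0.001,  0.001, -0.001])) [ 5.76999517e-01  7.08703549e-01  1.15808402e+00 -5.90293659e-06
  1.27589939e+00  2.25699257e+00]
```

To row units: 80 mm / 800 = 0.1, 60 mm / 800 = 0.075.

Call:
arm_command(plan=[[[0, -0.0013, 0.0375, 0, 0, 0, -0.49], [0, -0.0013, 0.075, 0, 0, 0, -0.49], [0, -0.0013, 0.1, 0, 0, 0, -0.49], [0, -0.0013, 0.1, 0, 0, 0, -0.49], [0, -0.0013, 0.1, 0, 0, 0, 1], [0, -0.0013, 0.1, 0, 0, 0, 1], [0, -0.0013, 0.1, 0, 0, 0, 1], [0, -0.0013, 0.1, 0, 0, 0, 1], [0, -0.0013, 0.1, 0, 0, 0, 1]]], squeeze=30)

```text
time_s: 7.7
ee_pos: [0.5604, 0.4096, 0.0259]
eef_rot: [-3.141, -0.002, -0.108]
force: [-0.5, -5.1, 7.3]
grip_width: 0.0516
grip_force: 30.0
```

To row units: -110 mm / 800 = -0.1375, -100 mm / 800 = -0.125.

Call:
arm_command(plan=[[[0, 0, -0.0188, 0, 0, 0, 1], [0, 0, -0.05, 0, 0, 0, 1], [0, 0, -0.0875, 0, 0, 0, 1], [0, 0, -0.125, 0, 0, 0, 1], [0, 0, -0.1375, 0, 0, 0, 1], [0, 0, -0.1375, 0, 0, 0, 1], [0, 0, -0.1375, 0, 0, 0, 1], [0, 0, -0.1375, 0, 0, 0, 1], [0, 0, -0.1375, 0, 0, 0, 1], [0, 0, -0.1375, 0, 0, 0, 1]]])

```text
time_s: 8.7
ee_pos: [0.5593, 0.4096, 0.1326]
eef_rot: [3.141, 0.001, -0.108]
force: [-0.3, 0.6, -3.6]
grip_width: 0.0515
grip_force: 30.0
```

Call:
arm_command(plan=[[[0, 0, 0, 0, 0, 0, 1], [0, 0, 0, 0, 0, 0, 1], [0, 0, 0, 0, 0, 0, 1]]])

```text
time_s: 9.0
ee_pos: [0.5595, 0.4098, 0.1334]
eef_rot: [3.142, 0.0, -0.108]
force: [-0.4, 0.3, -3.8]
grip_width: 0.0514
grip_force: 30.0
```

```bash
python3 - <<'E'
from h import *
from station import cams,ctrl
o=ctrl.get_obs();print(o["force"],o["moment"],o["ee_pos"],o["tau"])
im,d=cams.camera("wrist");cv2.imwrite("pics/w2.png",im)
E
```

```text
[-0.37213068  0.27220475 -3.83138725] [ 0.07588239  0.02226788 -0.01639354] [0.55951112 0.40975125 0.13339588] [-1.78641658e-03 -7.63281083e+01 -3.71567702e+01 -3.48923926e-02
 -6.98273443e-02  9.46415639e-05]
```

View pics/w2.png

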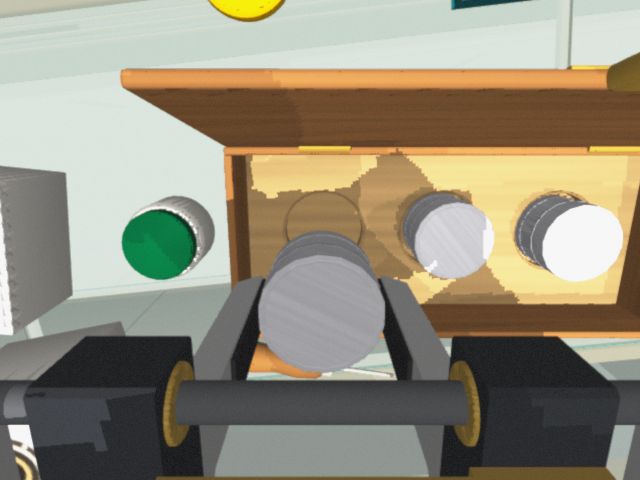

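Tin_left pulls 3.8 N, about 0.39 kg, so it's already in the heavy range. It sits squarely in the grip in the picture (top around (322,312)), with its empty well at (323,225). Putting it back.

To row units: 109 mm / 800 = 0.1363, 108 mm / 800 = 0.135.

Call:
arm_command(plan=[[[0, 0, 0.05, 0, 0, 0, 1], [0, 0, 0.0938, 0, 0, 0, 1], [0, 0, 0.11, 0, 0, 0, 1], [0, 0, 0.12, 0, 0, 0, 1], [0, 0, 0.1288, 0, 0, 0, 1], [0, 0, 0.135, 0, 0, 0, 1], [0, 0, 0.1363, 0, 0, 0, 1], [0, 0, 0.1363, 0, 0, 0, 1]]])

```text
time_s: 9.85
ee_pos: [0.5602, 0.41, 0.026]
eef_rot: [-3.14, -0.002, -0.108]
force: [-1.1, -1.7, 3.9]
grip_width: 0.0512
grip_force: 30.0
```

To row units: -90 mm / 800 = -0.1125, 85 mm / 800 = 0.1063.

Call:
arm_command(plan=[[[0, 0, 0, 0, 0, 0, -0.49], [0, 0, 0, 0, 0, 0, -0.49], [0, 0, 0, 0, 0, 0, -0.49], [0, 0, -0.025, 0, 0, 0, -0.49], [0, 0, -0.075, 0, 0, 0, -0.49], [0, 0, -0.1125, 0, 0, 0, -0.49], [0, 0.0538, -0.1125, 0, 0, 0, -0.49], [0, 0.1063, -0.1125, 0, 0, 0, -0.49], [0, 0.1063, -0.1125, 0, 0, 0, -0.49], [0, 0.1063, -0.1125, 0, 0, 0, -0.49]]])

```text
time_s: 10.85
ee_pos: [0.5507, 0.3249, 0.115]
eef_rot: [-3.141, -0.001, -0.109]
force: [0.2, 0.8, -0.5]
grip_width: 0.0698
grip_force: 0.0
```

```bash
python3 - <<'E'
from h import *
from station import cams,ctrl
print(go([*case(0,-.0007),.023]))
n="wrist";i=cams.camera_info(n);im,d=cams.camera(n);cv2.imwrite("pics/w3.png",im)
P=cloud(d,i["world_to_cam"],[i[k] for k in("fx","fy","cx","cy")])
cc=(P[...,:2]-C)@np.c_[cx_,cy_];z=P[...,2]
for y0 in(.085,0,-.085):
    k=(z>.044)&(z<.058)&(np.hypot(cc[...,0],cc[...,1]-y0)<.04)
    if k.sum()>50: print(y0,k.sum(),cv2.minEnclosingCircle((cc[k]*1000).astype(np.float32)),np.percentile(z[k],[5,50,95]))
E
```

```text
(array([ 0.2,  0.1, 92. ]), array([-0.001, -0.001, -0.001]))
0.085 5590 ((1.0555392503738403, 85.20344543457031), 26.649620056152344) [0.0490035  0.0503708  0.05144876]
0 5522 ((3.073281764984131, -2.489173650741577), 26.515100479125977) [0.04914981 0.05034    0.05143655]
-0.085 5604 ((1.3901840448379517, -87.05894470214844), 26.698348999023438) [0.04889934 0.05027251 0.05137165]
```

View pics/w3.png

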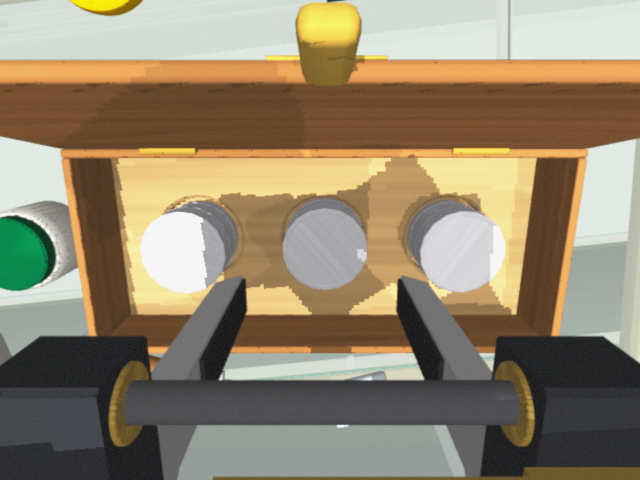

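All three tins are seated, with their tops level at z≈0.050 at pixels (185,250), (325,248) and (460,250). Now the middle one.

To row units: 89 mm / 800 = 0.1113, 70 mm / 800 = 0.0875.

Call:
arm_command(plan=[[[0.0013, 0.0013, 0.05, 0, 0, 0, -0.49], [0.0013, 0.0013, 0.0875, 0, 0, 0, -0.49], [0.0013, 0.0013, 0.1113, 0, 0, 0, -0.49], [0.0013, 0.0013, 0.1113, 0, 0, 0, -0.49], [0.0013, 0.0013, 0.1113, 0, 0, 0, 1], [0.0013, 0.0013, 0.1113, 0, 0, 0, 1], [0.0013, 0.0013, 0.1113, 0, 0, 0, 1], [0.0013, 0.0013, 0.1113, 0, 0, 0, 1], [0.0013, 0.0013, 0.1113, 0, 0, 0, 1]]], squeeze=30)

```text
time_s: 11.8
ee_pos: [0.5518, 0.3246, 0.0269]
eef_rot: [-3.14, -0.002, -0.108]
force: [-0.9, 1.3, 6.2]
grip_width: 0.0518
grip_force: 30.0
```

To row units: -110 mm / 800 = -0.1375, -100 mm / 800 = -0.125.

Call:
arm_command(plan=[[[0, 0, -0.0188, 0, 0, 0, 1], [0, 0, -0.05, 0, 0, 0, 1], [0, 0, -0.0875, 0, 0, 0, 1], [0, 0, -0.125, 0, 0, 0, 1], [0, 0, -0.1375, 0, 0, 0, 1], [0, 0, -0.1375, 0, 0, 0, 1], [0, 0, -0.1375, 0, 0, 0, 1], [0, 0, -0.1375, 0, 0, 0, 1], [0, 0, -0.1375, 0, 0, 0, 1], [0, 0, -0.1375, 0, 0, 0, 1], [0, 0, -0.1375, 0, 0, 0, 1]]])

```text
time_s: 12.9
ee_pos: [0.5511, 0.3241, 0.135]
eef_rot: [3.141, 0.001, -0.108]
force: [-0.6, 0.3, -1.0]
grip_width: 0.0515
grip_force: 30.0
```

Call:
arm_command(plan=[[[0, 0, 0, 0, 0, 0, 1], [0, 0, 0, 0, 0, 0, 1], [0, 0, 0, 0, 0, 0, 1]]])

```text
time_s: 13.2
ee_pos: [0.5512, 0.3241, 0.1355]
eef_rot: [-3.142, -0.0, -0.108]
force: [-0.5, -0.6, -1.3]
grip_width: 0.0514
grip_force: 30.0
```

To row units: 109 mm / 800 = 0.1363, 108 mm / 800 = 0.135.

Call:
arm_command(plan=[[[0, 0, 0.05, 0, 0, 0, 1], [0, 0, 0.0938, 0, 0, 0, 1], [0, 0, 0.11, 0, 0, 0, 1], [0, 0, 0.12, 0, 0, 0, 1], [0, 0, 0.1288, 0, 0, 0, 1], [0, 0, 0.135, 0, 0, 0, 1], [0, 0, 0.1363, 0, 0, 0, 1], [0, 0, 0.1363, 0, 0, 0, 1]]])

```text
time_s: 14.0
ee_pos: [0.5515, 0.3243, 0.0272]
eef_rot: [-3.141, -0.001, -0.108]
force: [-0.0, 1.0, -1.0]
grip_width: 0.0512
grip_force: 30.0
```

To row units: 2 mm / 800 = 0.0025, 1 mm / 800 = 0.0013.

Call:
arm_command(plan=[[[0, 0, 0.0013, 0, 0, 0, 1], [0, 0, 0.0025, 0, 0, 0, 1], [0, 0, 0.0025, 0, 0, 0, 1], [0, 0, 0.0025, 0, 0, 0, 1]]])

```text
time_s: 14.4
ee_pos: [0.5517, 0.3243, 0.0268]
eef_rot: [-3.141, -0.002, -0.108]
force: [-7.2, -4.0, 15.9]
grip_width: 0.0517
grip_force: 30.0
```

To row units: -90 mm / 800 = -0.1125, 85 mm / 800 = 0.1063.

Call:
arm_command(plan=[[[0, 0, -0.0013, 0, 0, 0, -0.49], [0, 0, -0.0013, 0, 0, 0, -0.49], [0, 0, -0.0013, 0, 0, 0, -0.49], [0, 0, -0.025, 0, 0, 0, -0.49], [0, 0, -0.075, 0, 0, 0, -0.49], [0, 0, -0.1125, 0, 0, 0, -0.49], [-0.0013, 0.0538, -0.1125, 0, 0, 0, -0.49], [-0.0013, 0.1063, -0.1125, 0, 0, 0, -0.49], [-0.0013, 0.1063, -0.1125, 0, 0, 0, -0.49], [-0.0013, 0.1063, -0.1125, 0, 0, 0, -0.49]]])

```text
time_s: 15.4
ee_pos: [0.5413, 0.2393, 0.1147]
eef_rot: [-3.141, -0.0, -0.11]
force: [-0.5, -0.9, -0.7]
grip_width: 0.0703
grip_force: 0.0
```

```bash
python3 - <<'E'
from h import *
from station import cams,ctrl
print(go([*case(0,-.0857),.025]))
n="wrist";i=cams.camera_info(n);im,d=cams.camera(n);cv2.imwrite("pics/w4.png",im)
P=cloud(d,i["world_to_cam"],[i[k] for k in("fx","fy","cx","cy")])
cc=(P[...,:2]-C)@np.c_[cx_,cy_];z=P[...,2]
for y0 in(.085,0,-.085):
    k=(z>.044)&(z<.058)&(np.hypot(cc[...,0],cc[...,1]-y0)<.04)
    if k.sum()>50: print(y0,k.sum(),cv2.minEnclosingCircle((cc[k]*1000).astype(np.float32)),np.percentile(z[k],[5,50,95]))
E
```

```text
(array([ 0.3, -1. , 89.7]), array([-0.   , -0.   , -0.002]))
0.085 5832 ((1.6448822021484375, 85.27238464355469), 27.10173988342285) [0.04769688 0.05038439 0.05148435]
0 5635 ((3.0155813694000244, -0.7959301471710205), 26.63196563720703) [0.04898408 0.05036575 0.05147718]
-0.085 5504 ((1.3816840648651123, -87.11617279052734), 26.404970169067383) [0.04911504 0.05034423 0.05142082]
```

Middle tin is seated at the same level again (0.0504). Right tin next.

To row units: 89 mm / 800 = 0.1113, 70 mm / 800 = 0.0875.

Call:
arm_command(plan=[[[0, 0, 0.05, 0, 0, 0, -0.49], [0, 0, 0.0875, 0, 0, 0, -0.49], [0, 0, 0.1113, 0, 0, 0, -0.49], [0, 0, 0.1113, 0, 0, 0, -0.49], [0, 0, 0.1113, 0, 0, 0, 1], [0, 0, 0.1113, 0, 0, 0, 1], [0, 0, 0.1113, 0, 0, 0, 1], [0, 0, 0.1113, 0, 0, 0, 1], [0, 0, 0.1113, 0, 0, 0, 1]]], squeeze=30)

```text
time_s: 16.35
ee_pos: [0.5417, 0.2401, 0.0268]
eef_rot: [-3.14, -0.002, -0.108]
force: [-1.0, 0.8, 6.6]
grip_width: 0.0515
grip_force: 30.0
```

To row units: -110 mm / 800 = -0.1375, -100 mm / 800 = -0.125.

Call:
arm_command(plan=[[[0, 0, -0.0188, 0, 0, 0, 1], [0, 0, -0.05, 0, 0, 0, 1], [0, 0, -0.0875, 0, 0, 0, 1], [0, 0, -0.125, 0, 0, 0, 1], [0, 0, -0.1375, 0, 0, 0, 1], [0, 0, -0.1375, 0, 0, 0, 1], [0, 0, -0.1375, 0, 0, 0, 1], [0, 0, -0.1375, 0, 0, 0, 1], [0, 0, -0.1375, 0, 0, 0, 1], [0, 0, -0.1375, 0, 0, 0, 1], [0, 0, -0.1375, 0, 0, 0, 1]]])

```text
time_s: 17.45
ee_pos: [0.541, 0.2397, 0.1351]
eef_rot: [3.141, 0.001, -0.108]
force: [-1.2, 0.6, -1.4]
grip_width: 0.0512
grip_force: 30.0
```

Call:
arm_command(plan=[[[0, 0, 0, 0, 0, 0, 1], [0, 0, 0, 0, 0, 0, 1], [0, 0, 0, 0, 0, 0, 1]]])

```text
time_s: 17.75
ee_pos: [0.541, 0.2398, 0.1355]
eef_rot: [-3.142, 0.0, -0.108]
force: [-0.0, 0.4, -0.3]
grip_width: 0.0514
grip_force: 30.0
```

To row units: 110 mm / 800 = 0.1375, 108 mm / 800 = 0.135.

Call:
arm_command(plan=[[[0, 0, 0.05, 0, 0, 0, 1], [0, 0, 0.0938, 0, 0, 0, 1], [0, 0, 0.11, 0, 0, 0, 1], [0, 0, 0.12, 0, 0, 0, 1], [0, 0, 0.1288, 0, 0, 0, 1], [0, 0, 0.135, 0, 0, 0, 1], [0, 0, 0.1375, 0, 0, 0, 1], [0, 0, 0.1375, 0, 0, 0, 1]]])

```text
time_s: 18.55
ee_pos: [0.5415, 0.2399, 0.0268]
eef_rot: [-3.141, -0.001, -0.108]
force: [-3.2, -0.4, 4.7]
grip_width: 0.0516
grip_force: 30.0
```

Right tin is light too, at or below about 1.4 N, so the left one is heaviest. Releasing and going back to the left tin.

To row units: -170 mm / 800 = -0.2125, -127 mm / 800 = -0.1588.

Call:
arm_command(plan=[[[0, 0, 0, 0, 0, 0, -0.49], [0, 0, 0, 0, 0, 0, -0.49], [0, 0, 0, 0, 0, 0, -0.49], [0, 0, -0.025, 0, 0, 0, -0.49], [0, 0, -0.075, 0, 0, 0, -0.49], [0, 0, -0.1125, 0, 0, 0, -0.49], [0, -0.0525, -0.1125, 0, 0, 0, -0.49], [0, -0.1063, -0.1125, 0, 0, 0, -0.49], [0, -0.1588, -0.1125, 0, 0, 0, -0.49], [0, -0.2125, -0.1125, 0, 0, 0, -0.49], [0, -0.2125, -0.1125, 0, 0, 0, -0.49], [0, -0.2125, -0.1125, 0, 0, 0, -0.49]]])

```text
time_s: 19.75
ee_pos: [0.559, 0.4092, 0.1148]
eef_rot: [3.141, 0.0, -0.107]
force: [-0.2, -1.1, -0.1]
grip_width: 0.0701
grip_force: 0.0
```

```bash
python3 - <<'E'
from h import *
from station import cams,ctrl
print(go([*case(0,.0846),.025]))
n="wrist";i=cams.camera_info(n);im,d=cams.camera(n)
P=cloud(d,i["world_to_cam"],[i[k] for k in("fx","fy","cx","cy")])
cc=(P[...,:2]-C)@np.c_[cx_,cy_];z=P[...,2]
for y0 in(.085,0,-.085):
    k=(z>.044)&(z<.058)&(np.hypot(cc[...,0],cc[...,1]-y0)<.04)
    if k.sum()>50: print(y0,k.sum(),cv2.minEnclosingCircle((cc[k]*1000).astype(np.float32)),np.percentile(z[k],[5,50,95]))
E
```

```text
(array([ 1.1, -0.6, 89.8]), array([0.001, 0.   , 0.001]))
0.085 5498 ((0.9297546148300171, 85.42266845703125), 26.545835494995117) [0.04915189 0.05033864 0.05144778]
0 5643 ((2.958360195159912, -0.5461644530296326), 26.69961929321289) [0.04889979 0.0502876  0.05137448]
-0.085 5793 ((0.5990847945213318, -85.35882568359375), 27.221426010131836) [0.04779472 0.05020912 0.05132347]
```

To row units: 89 mm / 800 = 0.1113, 70 mm / 800 = 0.0875.

Call:
arm_command(plan=[[[0, 0, 0.05, 0, 0, 0, -0.49], [0, 0, 0.0875, 0, 0, 0, -0.49], [0, 0, 0.1113, 0, 0, 0, -0.49], [0, 0, 0.1113, 0, 0, 0, -0.49], [0, 0, 0.1113, 0, 0, 0, 1], [0, 0, 0.1113, 0, 0, 0, 1], [0, 0, 0.1113, 0, 0, 0, 1], [0, 0, 0.1113, 0, 0, 0, 1], [0, 0, 0.1113, 0, 0, 0, 1]]], squeeze=35)

```text
time_s: 20.7
ee_pos: [0.5602, 0.4092, 0.0284]
eef_rot: [-3.14, -0.002, -0.108]
force: [1.4, -0.2, 7.1]
grip_width: 0.0512
grip_force: 35.0
```

To row units: -255 mm / 800 = -0.3188, -250 mm / 800 = -0.3125.

Call:
arm_command(plan=[[[0, 0, -0.0125, 0, 0, 0, 1], [0, 0, -0.0375, 0, 0, 0, 1], [0, 0, -0.075, 0, 0, 0, 1], [0, 0, -0.1125, 0, 0, 0, 1], [0, 0, -0.15, 0, 0, 0, 1], [0, 0, -0.1875, 0, 0, 0, 1], [0, 0, -0.225, 0, 0, 0, 1], [0, 0, -0.2625, 0, 0, 0, 1], [0, 0, -0.2938, 0, 0, 0, 1], [0, 0, -0.3125, 0, 0, 0, 1], [0, 0, -0.3188, 0, 0, 0, 1], [0, 0, -0.3188, 0, 0, 0, 1]]])

```text
time_s: 21.9
ee_pos: [0.5593, 0.4087, 0.2817]
eef_rot: [-3.141, -0.0, -0.108]
force: [-0.9, 0.1, -4.6]
grip_width: 0.0513
grip_force: 35.0
```

Call:
arm_command(plan=[[[0, 0, 0, 0, 0, 0, 1], [0, 0, 0, 0, 0, 0, 1], [0, 0, 0, 0, 0, 0, 1], [0, 0, 0, 0, 0, 0, 1], [0, 0, 0, 0, 0, 0, 1], [0, 0, 0, 0, 0, 0, 1], [0, 0, 0, 0, 0, 0, 1], [0, 0, 0, 0, 0, 0, 1]]])

```text
time_s: 22.7
ee_pos: [0.5594, 0.4087, 0.2815]
eef_rot: [-3.142, -0.0, -0.108]
force: [0.7, -0.7, -3.8]
grip_width: 0.0512
grip_force: 35.0
```

```bash
python3 - <<'E'
from h import *
from station import cams,ctrl
im,d=cams.camera("side");cv2.imwrite("pics/s5.png",im[100:380,100:480])
o=ctrl.get_obs();print(o["force"],o["ee_pos"],np.abs(o["joint_vel"]).max(),o["grip_width"])
E
```

```text
[ 0.13960423 -0.69444388 -4.08611932] [0.55940499 0.40875324 0.28148423] 0.0016751892475097326 0.05162191948059117
```

View pics/s5.png

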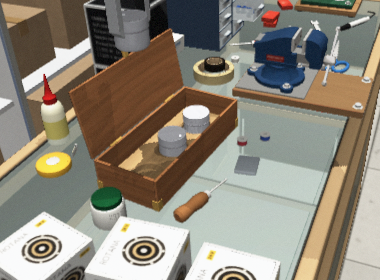

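The side crop shows the heavy tin held level at (130,35). The other two are in their wells at (173,140) and (196,118), the lid is open, and the bystanders haven't moved. Handing in.

```bash
python3 -c "
from station import ctrl
print(ctrl.hand_in())"
```

```text
the job is handed in; nothing more can be done
None
```

The lid is open past upright, and I lifted and put back all three tins from left to right. The left tin is heaviest at about 0.4 kg (the other two are about 0.1 kg). It is held upright and still about 26 cm above the worktop, the other two are back in their wells, and the job is handed in at about 23 s.

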